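Clamp an ingot mould to the first click

ROBOT

A 6-joint arm with a two-finger parallel gripper is mounted at the origin on the work surface. World frame = base frame: x ahead of the robot, y to its left, z up, the work surface at z = 0. Lengths are in m, angles in rad, forces in N, time in s.
With the tool pointing down it reaches from about 0.3 to 0.775 m from the base axis. Payload 14.6 kg.
Tool frame: the origin (TCP) lies on the front face of the gripper's body, between the roots of the fingers; the fingertips stand 73 mm ahead of it and the grasp point (between the pads) lies 54 mm ahead of it (r.grasp_offset is the distance from the TCP to the grasp point, in m); z points along the fingers, y is the line along which they close (so a half turn about z gives the same grasp; the last joint's range is limited). The gripper opens to 85 mm and grips with 20 to 120 N. Pads are 22 mm wide; open, the fingers measure 114 mm over their backs; the gripper's body (76 mm by 85 mm) begins 54 mm behind the grasp point. The pads swing forward as they close: fully open they stand 13 mm farther back than shut.
Start: joints at [-1.414, 0.3, 1.521, -0, 1.321, -0.067], TCP at [0.122, -0.536, 0.304] pointing down, gripper open.
Joint ranges: [-3.03, 3.03], [-0.79, 2.21], [0.23, 2.52], [-1.04, 4.18], [0, 3.07], [-2.55, 2.55]. Speed limits (rad/s): [2.22, 2.22, 2.57, 3.14, 3.14, 3.14].

INTERFACE

Orientations are given as a unit quaternion [w, x, y, z].
In Python, from cell import r gives the robot as it stands.
- The arm moves only by the tool move_arm, never from a script. Its argument "plan" is one flat list of numbers, 6 for each row, row after row: the shift along the tool's x, y, z in m, then the turn, a rotation vector about the tool's x, y, z in rad. A call has exactly 5 rows; each row shifts and turns the commanded pose from where the row before left it, along the tool's axes as they then stand; what a row does not reach is not made up. A row lasts 1/10 s, in which the tool goes at most 50 mm and 8.59 degrees, less where a joint would pass 70% of its speed; a pose out of reach is approached as far as the arm can. A call with a gripper value outside its range is refused whole. "gripper" is the finger opening in m, from 0 to 0.0854, set as the call begins (left out, the last holds). The fingers move at their own pace and stop on an object; the grip force is fixed at half the most. Time passes only in rows, so rows that do not move let the fingers close, or fill a call up. It gives the time, the measured TCP pose, the force, the opening and the grip force at its end, in the units of the state.
- r.sense(): the state, without advancing time (a new reading comes with each control period).
- r.get_image(name): name is "scene" or "top" or "wrist"; returns the picture (480x640x3 uint8, blue, green, red); there is no depth.
- r.calibration(name): a dict with "vertical_fov" (degrees; the focal length in pixels is half the picture's height over the tangent of half this angle, whatever the lens; pixels are square), "cx", "cy" (the principal point, pixels), "D" ([k1, k2, p1, p2, k3] as OpenCV has them; the pictures are not rectified), "R" (3x3) and "t" (3): a world point X has camera coordinates R X + t. Camera axes: x right, y down, z forward; pixel columns grow to the right and rows downward; lengths in m; the calibration is good to about 2 mm. A picture is of the moment at which its call begins: read the wrist's pose just before it. calibration takes no time and is no camera call; for the wrist camera it gives the pose at the moment of the call.
- r.sign_off(): hands the job in; it is judged then, once.
The state is a dict: "clock": time; "joint_pos": joint angles; "joint_velocities": joint speeds; "joint_torque": joint torques, N m; "ee_pos": TCP position; "tcp_rot": TCP orientation; "wrist_force": force on the tool from outside, world axes, zero at the start; "moment": the same for the moment, N m; "width": opening from 0.0 (shut) to 1.0 (fully open); "grasp_force": force on a finger pad.
Only numpy, scipy, OpenCV 4.12 (cv2) and the standard library are available. Lean on these libraries where they do the work, as an engineer would, in place of code of your own. Each camera call takes 0.05 s, during which the arm holds its last target. There are 200 camera calls.

TASK

Stand the aluminium ingot mould in the bench clamp, pour mouth up, between the two jaws with its ends level with the ends of the back jaw, and let go of it. Then swing the clamp's lever clockwise (seen from above) by its black knob until the slip clutch in the lever gives its first click; stop there, do not push on beyond the click, and let go, leaving the mould clamped and the roll of tape, the spray can and the small steel plate where they are.

Things in the scene. Friction and masses are not known exactly. Their poses are not given: they have to be found in the camera images.
- mould: The ingot mould: a plain aluminium block of two bolted halves, 110 mm long (x), 40 mm thick (y), 75 mm tall (z), 0.5 to 0.9 kg, standing on the table with a dark pour mouth in its top. Origin at the centre of its underside, z up. Both ways round are equally good in the clamp.
- mould_foot (a point): The centre of the mould's underside (same point as the mould's origin).
- clamp: Bench clamp, fixed to the table: grey base plate 130 mm (x) by 215 mm (y, -118 to +98 mm), 15 mm thick, with a fixed back jaw (+y), a sliding jaw, and at its -y end a round post 48 mm across that carries the lever. Origin on the table under the base, z up. Swinging the lever clockwise moves the sliding jaw to +y.
- back_jaw: Fixed back jaw, a steel bar 110 x 22 x 40 mm, x -55 to +55 mm, inner face at y = +60 mm, top 55 mm above the table; origin and axes are those of the clamp. The sliding jaw is an equal bar facing it; its inner face starts at y = +12 to +16 mm (opening 44 to 48 mm).
- seat (a point): Point on the bed between the jaws (top of the base plate, 15 mm above the table) where the centre of the mould's underside lies once it is clamped against the back jaw; axes as the clamp's: x along the jaws, y towards the back jaw.
- pivot (a point): On the lever's vertical axis, at the arm's height, 92 mm above the table; axes as the clamp's. At the start the arm points 0.3 to 1.5 rad clockwise of the clamp's +x. It turns clockwise easily (2 to 3 N at the knob) for 0.7 to 1.3 rad more until the jaw bites; where that is differs each time and cannot be seen.
- knob_grip (a point): On the axis of the upright black knob at the end of the lever arm, 130 mm from the pivot and 143 mm above the table. The knob is 28 mm across, 70 mm tall and revolves freely on its own axis; this point is 25 mm below its top and 45 mm above its foot, the arm's end.
- clutch (a joint): Slip clutch between lever arm and hub, rad: about 0 while it holds, grows as the arm breaks over clockwise, solid stop at 0.35. It holds until the jaw has bitten and the push at the knob reaches 6 to 8 N, then clicks: it passes 0.06 and the push needed falls (4.5 N at 0.15, 2.5 N at 0.25). Over 0.26 is pushed too far. Let go of, it springs back to 0; the jaw stays tight.
- tape: Roll of yellow tape lying flat, 90 mm across, 20 mm high; origin at the centre of its underside. To be left alone.
- can: Yellow spray can, pale top, 52 mm across, 150 mm high; origin at the centre of its underside. To be left alone.
- plate: Small dark steel plate 80 x 50 x 16 mm lying on the table; origin at the centre of its underside. To be left alone.
There are look-alikes about, which are no part of the job. Of the things that look like the mould, the largest one is meant.

How it is judged:
By the outcome, as a careful person would: the job done as asked, in the order asked, and still so for the second after the job is handed in, with the robot touching nothing.
It also fails if it takes over 58 s, if anything falls off the work surface, if the arm or the gripper's body presses on something with over 40 N, if the wrist force passes 120 N, or if a joint passes its speed limit or range.

## Working session

There is one attempt and no reset: what is moved stays moved. The work goes in short steps, Python scripts to look and compute and a tool call to move; the robot and the scene stay as the last step left them, time stands still between calls to the robot, and variables do not carry over. Pictures are saved under pics/ and viewed, at most 10 in all, crops included, and the job is handed in when it is done.

Besides the shell and the picture viewer there is one more tool, called after "Request:" as name(argument=value, ...) on one line, values as JSON. move_arm: Moves the arm, as the interface text tells. Its arguments: {"type":"object","properties":{"plan":{"type":"array"},"gripper":{"type":"number"}},"required":["plan"]}

```bash
ls; mkdir -p pics
python3 - <<'E'
from cell import r
import cv2
for n in ("scene","top"):
    cv2.imwrite(f"pics/{n}0.png",r.get_image(n)); c=r.calibration(n); print(n,c)
print(r.sense())
E
```

```text
pics
scene {'vertical_fov': 45.109358274265006, 'cx': 324.9613340725701, 'cy': 239.15630837042826, 'D': array([0.03354668, 0.        , 0.        , 0.        , 0.        ]), 'R': array([[ 0.81706176,  0.57649231, -0.00816659],
       [ 0.37017158, -0.53539792, -0.75915879],
       [-0.44202158,  0.61725657, -0.65085424]]), 't': array([-0.48885882, -0.05665165,  1.54152922])}
top {'vertical_fov': 56.58383306659915, 'cx': 316.0530909806772, 'cy': 252.3249369410629, 'D': array([-0.07536759,  0.        ,  0.        ,  0.        ,  0.        ]), 'R': array([[-0.00447842, -0.99979918,  0.01953289],
       [-0.98999876,  0.00167854, -0.14106606],
       [ 0.14100494, -0.01996929, -0.98980747]]), 't': array([0.07059018, 0.55335501, 0.90634001])}
{'clock': 0.1, 'joint_pos': array([-1.41363002e+00,  3.00405950e-01,  1.52153501e+00, -3.30222175e-07,
        1.32069286e+00, -6.66199825e-02]), 'joint_velocities': array([-0.00091406, -0.00240175, -0.0032116 , -0.00024364,  0.00062747,
       -0.00118472]), 'joint_torque': array([ 1.47854338e-03, -5.44379747e+01, -3.62368190e+01, -1.02058450e-04,
        3.04253939e-03,  4.26741096e-06]), 'ee_pos': array([ 0.12202233, -0.53615125,  0.3033765 ]), 'tcp_rot': array([-5.20038406e-04,  9.93746352e-01,  1.11659829e-01, -2.37199976e-05]), 'wrist_force': array([-1.01305982, -0.13739525, -0.07152677]), 'moment': array([-0.0031211 , -0.01218772, -0.01327837]), 'grasp_force': 0.0, 'width': 1.0010108430726878}
```

View pics/scene0.png

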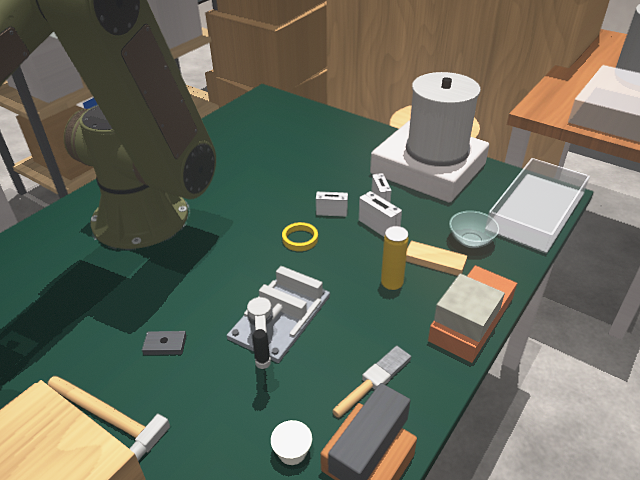

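View pics/top0.png

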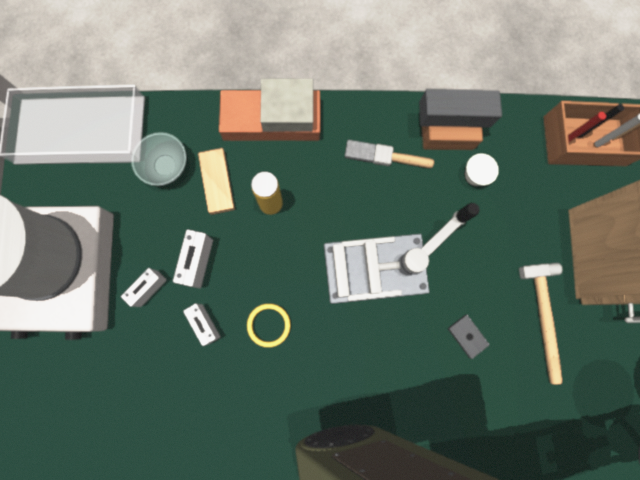

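Scene: three mould-like blocks are visible. In the top view they are at (193,258), (143,288) and (201,325); (193,258) looks largest. The clamp is at (377,268), with its back jaw on the left at (342,270) and its knob at (467,212). The tape is at (268,325), the can at (267,193) and the plate at (469,336). Next I'll measure the sizes and check an enlarged crop.

```bash
cat > h.py <<'E'
import numpy as np, cv2
from cell import r
def K(c): 
    f=240/np.tan(np.radians(c["vertical_fov"]/2)); return np.array([[f,0,c["cx"]],[0,f,c["cy"]],[0,0,1]])
def plane(c,px,z):
    p=cv2.undistortPoints(np.float64(px).reshape(-1,1,2),K(c),c["D"]).reshape(-1,2)
    d=np.c_[p,np.ones(len(p))]@c["R"]; C=-c["R"].T@c["t"]
    return C+d*((z-C[2])/d[:,2])[:,None]
def proj(c,X): return cv2.projectPoints(np.float64(X).reshape(-1,1,3),cv2.Rodrigues(c["R"])[0],c["t"],K(c),c["D"])[0].reshape(-1,2)
E
python3 - <<'E'
from h import *
im=cv2.imread("pics/top0.png"); c=r.calibration("top")
print("cam",-c["R"].T@c["t"])
g=cv2.cvtColor(im,cv2.COLOR_BGR2GRAY)
print(g[258,170:220])
m=((g>205)*255).astype(np.uint8)
m=cv2.morphologyEx(m,cv2.MORPH_CLOSE,np.ones((3,3)))
for q in cv2.findContours(m[220:360,110:225],cv2.RETR_EXTERNAL,cv2.CHAIN_APPROX_NONE,offset=(110,220))[0]:
    if cv2.contourArea(q)<100: continue
    b=cv2.boxPoints(cv2.minAreaRect(q)); w=plane(c,b,.075); print(b.round(1).tolist(),w.mean(0).round(4),[np.linalg.norm(w[i]-w[i-1]).round(4) for i in range(4)],
      )
a=cv2.resize(im[220:360,110:230],None,fx=4,fy=4,interpolation=cv2.INTER_CUBIC)
b=cv2.resize(im[195:315,315:490],None,fx=4,fy=4,interpolation=cv2.INTER_CUBIC)
cv2.imwrite("pics/cropA.png",a); cv2.imwrite("pics/cropB.png",b)
E
```

```text
cam [0.42033849 0.08774615 0.97378289]
[ 71  69  67  69  69  71  68  77 133 221 245 246 246 246 245 226 141  79
  70  70  72 113 203 243 247 247 247 246 243 195 126 112 111 110 111 110
 110 102  73  50  46  42  46  41  51  65  70  68  72  68]
[[182.60000610351562, 310.3999938964844], [195.60000610351562, 303.1000061035156], [215.3000030517578, 338.20001220703125], [202.3000030517578, 345.5]] [0.4039 0.304  0.075 ] [np.float64(0.0807), np.float64(0.0296), np.float64(0.0808), np.float64(0.0293)]
[[121.0, 296.0], [148.5, 268.5], [158.0, 278.0], [130.5, 305.5]] [0.4782 0.4273 0.075 ] [np.float64(0.028), np.float64(0.0778), np.float64(0.0281), np.float64(0.0775)]
[[172.89999389648438, 281.5], [186.0, 229.0], [204.8000030517578, 233.6999969482422], [191.6999969482422, 286.20001220703125]] [0.5384 0.3285 0.075 ] [np.float64(0.0398), np.float64(0.1102), np.float64(0.0404), np.float64(0.1099)]
```

View pics/cropA.png

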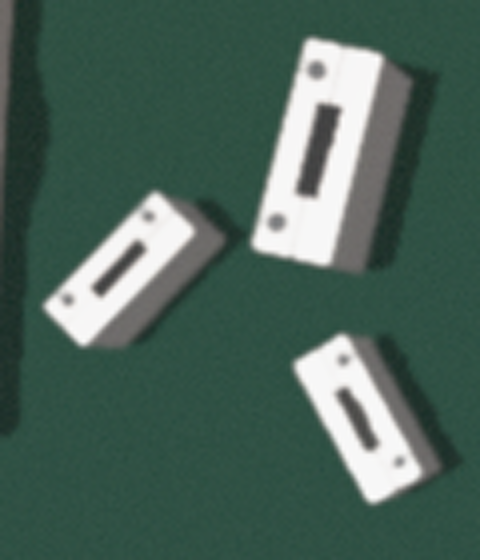

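View pics/cropB.png

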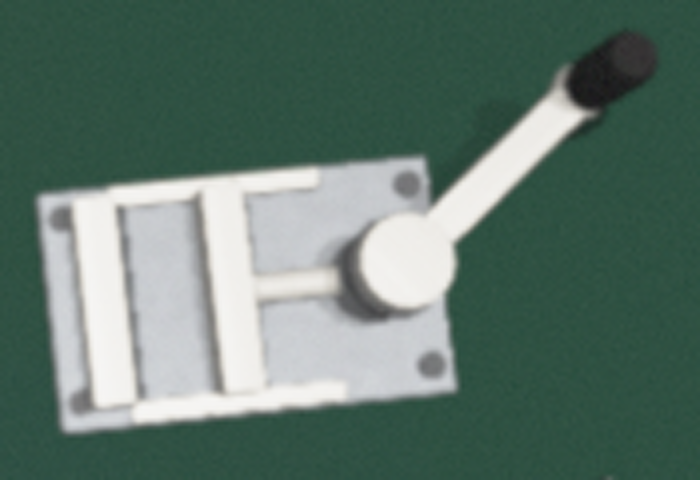

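Crop A: the block at (193,258) measures 110 × 40 mm at z = 75 mm, which matches the mould exactly. The other two are about 80 × 29 mm look-alikes. Crop B shows the clamp base corners at (324.5,244), (421,234), (429,293) and (330.5,303), the back jaw inner edge at (344.5,243.5)–(348.8,296), and the knob top near (473.5,208.8).

Run:
```python
from h import *
c=r.calibration("top")
P=lambda L,z: plane(c,np.array(L)/4+[315-.375,195-.375],z)[:,:2]
B=P([(38,196),(424,157),(456,392),(62,432)],.015)
print("base sides",[np.linalg.norm(B[i]-B[i-1]).round(4) for i in range(4)])
# clamp coords: corners in clamp frame
Q=np.array([(.065,.098),(.065,-.118),(-.065,-.118),(-.065,.098)])
q=Q-Q.mean(0); b=B-B.mean(0)
th=np.arctan2((q[:,0]*b[:,1]-q[:,1]*b[:,0]).sum(),(q*b).sum())
R=np.array([[np.cos(th),-np.sin(th)],[np.sin(th),np.cos(th)]]); o=B.mean(0)-R@Q.mean(0)
print("clamp",o,th,"res",(b-q@R.T).round(4).tolist())
J=(P([(72,198),(118,194),(135,404),(93,408)],.055)-o)@R; print("backjaw local",J.round(4).tolist())
S=(P([(200,186),(243,182),(265,388),(223,392)],.055)-o)@R; print("slide local",S.round(4).tolist())
pv=P([(407,262)],.105); kn=P([(634,55)],.168)
print("pivot local@.105",(pv-o)@R,"knob",kn,"local",(kn-o)@R, "dist",np.linalg.norm(kn-pv))
w=plane(c,[(172.9,281.5),(186,229),(204.8,233.7),(191.7,286.2)],.075)[:,:2]
d=w[1]-w[0]; print("mould",w.mean(0),"long dir",np.arctan2(d[1],d[0]))
print("seat",R@[0,.04]+o)
# second view check
s=r.calibration("scene")
print(proj(s,[[*w.mean(0),.075],[*kn[0],.168],[*o,.015]]).round(1))
```

```text
base sides [np.float64(0.1285), np.float64(0.2142), np.float64(0.13), np.float64(0.2149)]
clamp [ 0.52153703 -0.05209055] 0.0971416914849176 res [[-0.0007, -0.001], [-0.0, 0.0008], [0.0, 0.0006], [0.0007, -0.0004]]
backjaw local [[0.0551, 0.0816], [0.0549, 0.0574], [-0.0548, 0.0608], [-0.0547, 0.0825]]
slide local [[0.0549, 0.0141], [0.0548, -0.0087], [-0.0535, -0.0071], [-0.0533, 0.0148]]
pivot local@.105 [[-0.00080338 -0.07658509]] knob [[ 0.61829766 -0.22498739]] local [[ 0.07953536 -0.18146642]] dist 0.13211513351507495
mould [0.53840499 0.32849632] long dir -0.20792715950147972
seat [ 0.51765747 -0.01227913]
[[380.4 203.4]
 [259.9 332.8]
 [282.6 308.8]]
```

The mould is at (0.538, 0.328) with its long axis at -0.208 rad. The clamp is at (0.5215, -0.052) with yaw 0.097. The knob is at (0.618, -0.225) and the lever points 0.92 rad clockwise, within the stated range. The measured sizes agree with the ones given, so I'm moving over the mould.

Request:
move_arm(plan=[0.037,-0.016,0,0,0,0,0.037,-0.016,0,0,0,0,0.037,-0.016,0,0,0,0,0.037,-0.016,0,0,0,0,0.037,-0.016,0,0,0,0], gripper=0.0854)

```text
clock: 0.6
ee_pos: [0.2857, -0.416, 0.3037]
tcp_rot: [-0.0, 0.994, 0.112, -0.0]
wrist_force: [-0.7, 0.1, 0.5]
width: 1.002
grasp_force: 0.0
```

Request:
move_arm(plan=[0.037,-0.016,0,0,0,0,0.037,-0.016,0,0,0,0,0.037,-0.016,0,0,0,0,0.037,-0.016,0,0,0,0,0.037,-0.016,0,0,0,0])

```text
clock: 1.1
ee_pos: [0.4484, -0.2969, 0.3037]
tcp_rot: [-0.0, 0.994, 0.112, -0.0]
wrist_force: [0.3, -1.4, -0.1]
width: 1.002
grasp_force: 0.0
```

Request:
move_arm(plan=[0.0235,-0.036,0,0,0,0,0.0235,-0.036,0,0,0,0,0.0235,-0.036,0,0,0,0,0.0235,-0.036,0,0,0,0,0.0235,-0.036,0,0,0,0])

```text
clock: 1.6
ee_pos: [0.5222, -0.0948, 0.3037]
tcp_rot: [-0.0, 0.994, 0.112, -0.0]
wrist_force: [1.7, -0.8, -0.3]
width: 1.0
grasp_force: 0.0
```

Request:
move_arm(plan=[0.0235,-0.036,0,0,0,0,0.0235,-0.036,0,0,0,0,0.0235,-0.036,0,0,0,0,0.0235,-0.036,0,0,0,0,0.0235,-0.036,0,0,0,0])

```text
clock: 2.1
ee_pos: [0.5968, 0.1068, 0.3036]
tcp_rot: [0.0, 0.994, 0.112, -0.0]
wrist_force: [1.5, -1.3, 0.7]
width: 0.999
grasp_force: 0.0
```

Request:
move_arm(plan=[-0.002,-0.047,0,0,0,0,-0.002,-0.047,0,0,0,0,-0.002,-0.047,0,0,0,0,-0.002,-0.047,0,0,0,0,-0.002,-0.047,0,0,0,0])

```text
clock: 2.6
ee_pos: [0.5338, 0.3337, 0.3036]
tcp_rot: [0.0, 0.994, 0.112, -0.0]
wrist_force: [1.3, 0.2, -0.5]
width: 1.001
grasp_force: 0.0
```

Request:
move_arm(plan=[0,0,0,0,0,0.0864,0,0,0,0,0,0.0864,0,0,0,0,0,0.0864,0,0,0,0,0,0.0864,0,0,0,0,0,0.0864])

```text
clock: 3.1
ee_pos: [0.5346, 0.332, 0.3034]
tcp_rot: [0.0, 0.994, -0.106, -0.0]
wrist_force: [-0.3, -0.1, -0.5]
width: 0.999
grasp_force: 0.0
```

```bash
cat >> h.py <<'E'
from scipy.spatial.transform import Rotation as Ro
def to(x,y,z,phi):
    s=r.sense(); R0=Ro.from_quat(np.roll(s["tcp_rot"],-1))
    T=Ro.from_matrix([[np.cos(phi),np.sin(phi),0],[np.sin(phi),-np.cos(phi),0],[0,0,-1]])
    print("shift",R0.inv().apply(np.array([x,y,z])-s["ee_pos"]).round(4),"turn",(R0.inv()*T).as_rotvec().round(4),"at",s["ee_pos"].round(4),"t",s["clock"],"grip",s["width"],s["grasp_force"],"F",s["wrist_force"].round(1),"j6",s["joint_pos"][5].round(2))
def whites(im,c,z,th=205,amin=300):
    m=((cv2.cvtColor(im,cv2.COLOR_BGR2GRAY)>th)*255).astype(np.uint8)
    for q in cv2.findContours(m,cv2.RETR_EXTERNAL,cv2.CHAIN_APPROX_NONE)[0]:
        if cv2.contourArea(q)<amin: continue
        b=cv2.boxPoints(cv2.minAreaRect(q)); w=plane(c,b,z); e=[w[1]-w[0],w[2]-w[1]]; e.sort(key=np.linalg.norm)
        print(b.round(1).tolist(),w.mean(0).round(4),"size",[np.linalg.norm(i).round(4) for i in e],"dir",np.arctan2(e[1][1],e[1][0]).round(3))
E
python3 - <<'E'
from h import *
print("goff",r.grasp_offset)
c=r.calibration("wrist"); im=r.get_image("wrist"); cv2.imwrite("pics/w1.png",im)
whites(im,c,.075,amin=2000)
to(.5384,.3285,.118,-.208)
E
```

```text
goff 0.0539
[[331.0, 335.0], [354.0, 312.0], [416.0, 374.0], [393.0, 397.0]] [0.4168 0.3075 0.075 ] size [np.float64(0.0265), np.float64(0.0772)] dir -2.601
[[-1.5, 391.6000061035156], [87.0, 299.0], [134.0, 343.8999938964844], [45.5, 436.5]] [0.4528 0.5678 0.075 ] size [np.float64(0.0514), np.float64(0.1386)] dir -1.052
[[171.10000610351562, 331.79998779296875], [214.0, 255.1999969482422], [245.89999389648438, 273.1000061035156], [203.0, 349.6000061035156]] [0.4885 0.4256 0.075 ] size [np.float64(0.0271), np.float64(0.0751)] dir -0.761
[[295.70001220703125, 0.10000000149011612], [360.0, -27.200000762939453], [386.0, 34.099998474121094], [321.70001220703125, 61.400001525878906]] [0.6652 0.2858 0.075 ] size [np.float64(0.0417), np.float64(0.0447)] dir -1.393
shift [0.0046 0.0024 0.1854] turn [ 0.0005  0.0007 -0.009 ] at [0.5346 0.3319 0.3034] t 3.15 grip 0.997701465588816 0.0 F [ 0.3 -0.   0. ] j6 2.29
```

View pics/w1.png

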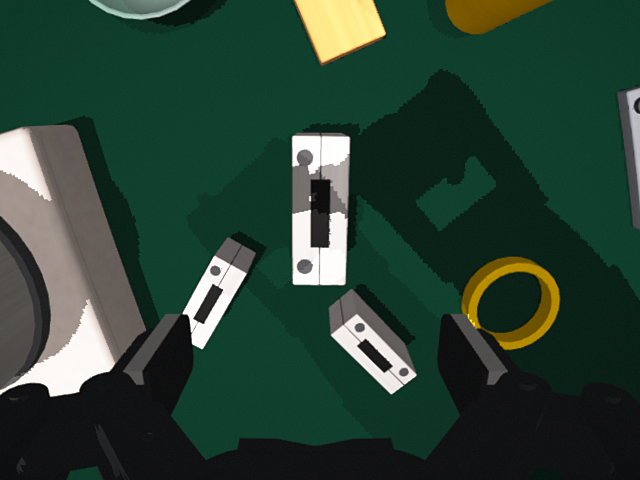

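Wrist view: the large mould's top face has corners at about (293,137), (349,137), (346,285) and (293,285). The small look-alikes at (220,300) and (372,345) are close but clear of the fingers' landing spots at ±57 mm. I'll check the mould centre from this view.

Run:
```python
from h import *
c=r.calibration("wrist")
w=plane(c,[(293,137),(349,137),(346,285),(293,285)],.075); print(w.round(4).tolist(),w.mean(0).round(4),np.linalg.norm(np.diff(w,axis=0),axis=1).round(4))
m=w.mean(0); d=(w[0]+w[1]-w[2]-w[3]); print("dir",np.arctan2(d[1],d[0]))
to(m[0],m[1],.118,-.208)
```

```text
[[0.5964, 0.3329, 0.075], [0.5882, 0.2953, 0.075], [0.4817, 0.3186, 0.075], [0.4903, 0.3578, 0.075]] [0.5391 0.3262 0.075 ] [0.0385 0.109  0.0401]
dir -0.22328656318742568
shift [0.0058 0.0046 0.1854] turn [ 0.0005  0.0007 -0.009 ] at [0.5346 0.3319 0.3034] t 3.15 grip 0.997701465588816 0.0 F [ 0.3 -0.   0. ] j6 2.29
```

Request:
move_arm(plan=[0.005,0.0035,0,0,0,0,0,0,0.02,0,0,0,0,0,0.02,0,0,0,0,0,0.02,0,0,0,0,0,0.02,0,0,0], gripper=0.066)

```text
clock: 3.65
ee_pos: [0.539, 0.3271, 0.2229]
tcp_rot: [0.0, 0.995, -0.103, -0.0]
wrist_force: [0.0, -0.1, -0.0]
width: 0.773
grasp_force: 0.0
```

Request:
move_arm(plan=[0,0,0.025,0,0,0,0,0,0.025,0,0,0,0,0,0.025,0,0,0,0,0,0.02,0,0,0,0,0,0.01,0,0,0])

```text
clock: 4.15
ee_pos: [0.5385, 0.3269, 0.1168]
tcp_rot: [0.001, 0.995, -0.103, -0.001]
wrist_force: [0.3, -0.5, -0.1]
width: 0.772
grasp_force: 0.0
```

Request:
move_arm(plan=[0,0,0,0,0,0,0,0,0,0,0,0,0,0,0,0,0,0,0,0,0,0,0,0,0,0,0,0,0,0], gripper=0.03)

```text
clock: 4.65
ee_pos: [0.5392, 0.3276, 0.1199]
tcp_rot: [-0.0, 0.995, -0.104, 0.001]
wrist_force: [-0.5, -1.9, 3.6]
width: 0.456
grasp_force: 63.5
```

Request:
move_arm(plan=[0,0,0,0,0,0,0,0,0,0,0,0,0,0,0,0,0,0,0,0,0,0,0,0,0,0,0,0,0,0])

```text
clock: 5.15
ee_pos: [0.5392, 0.3276, 0.1199]
tcp_rot: [-0.0, 0.995, -0.104, 0.001]
wrist_force: [-1.2, -2.0, 5.9]
width: 0.456
grasp_force: 63.8
```

Gripped: width 39 mm, 64 N. Next is a lift clear of the can, a carry over the clamp, and a yaw to the jaws.

Request:
move_arm(plan=[0,0,-0.02,0,0,0,0,0,-0.04,0,0,0,0,0,-0.04,0,0,0,0,0,-0.04,0,0,0,0,0,-0.04,0,0,0])

```text
clock: 5.65
ee_pos: [0.5383, 0.3273, 0.2994]
tcp_rot: [0.001, 0.995, -0.104, -0.001]
wrist_force: [1.6, 0.1, -7.9]
width: 0.454
grasp_force: 63.1
```

Request:
move_arm(plan=[0.005,0.034,0,0,0,0,0.005,0.034,0,0,0,0,0.005,0.034,0,0,0,0,0.005,0.034,0,0,0,0,0.005,0.034,0,0,0,0])

```text
clock: 6.15
ee_pos: [0.5274, 0.1547, 0.2978]
tcp_rot: [0.0, 0.995, -0.104, -0.001]
wrist_force: [0.8, -0.4, -7.5]
width: 0.456
grasp_force: 63.3
```

Request:
move_arm(plan=[0.005,0.034,0,0,0,0,0.005,0.034,0,0,0,0,0.005,0.034,0,0,0,0,0.005,0.034,0,0,0,0,0.005,0.034,0,0,0,0])

```text
clock: 6.65
ee_pos: [0.5168, -0.0167, 0.298]
tcp_rot: [-0.0, 0.995, -0.104, -0.001]
wrist_force: [0.6, 0.3, -8.0]
width: 0.455
grasp_force: 63.3
```

Request:
move_arm(plan=[0,0,0,0,0,-0.061,0,0,0,0,0,-0.061,0,0,0,0,0,-0.061,0,0,0,0,0,-0.061,0,0,0,0,0,-0.061])

```text
clock: 7.15
ee_pos: [0.5171, -0.0154, 0.2979]
tcp_rot: [-0.0, 0.999, 0.05, -0.001]
wrist_force: [-0.2, -0.5, -8.6]
width: 0.459
grasp_force: 64.2
```

Request:
move_arm(plan=[0,0,0.02,0,0,0,0,0,0.03,0,0,0,0,0,0.03,0,0,0,0,0,0.03,0,0,0,0,0,0,0,0,0])

```text
clock: 7.65
ee_pos: [0.5155, -0.0152, 0.1847]
tcp_rot: [-0.001, 0.999, 0.048, -0.004]
wrist_force: [-0.8, -0.3, -9.4]
width: 0.455
grasp_force: 64.3
```

Run:
```python
from h import *
to(.5179,-.0153,.133,.0971)
im=r.get_image("wrist"); cv2.imwrite("pics/w2.png",im)
```

```text
shift [0.0029 0.0004 0.0517] turn [-0.0018  0.0084 -0.0003] at [ 0.5155 -0.0152  0.1847] t 7.65 grip 0.45465806611518855 64.31745529174805 F [-0.8 -0.3 -9.4] j6 1.37
```

View pics/w2.png

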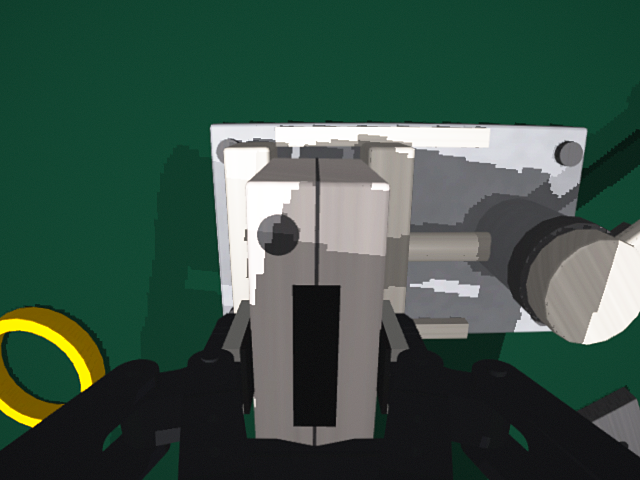

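Wrist view: the mould hangs upright over the gap. Its far top edge runs (250,183)–(388,186). The back jaw's far end is at (226,148)–(269,147), the sliding jaw's at (368,148)–(413,147). I'll compare these in clamp axes.

Run:
```python
from h import *
c=r.calibration("wrist"); s=r.sense(); print(s["ee_pos"],s["tcp_rot"])
th=.0971; R=np.array([[np.cos(th),-np.sin(th)],[np.sin(th),np.cos(th)]]); o=[.5215,-.0521]
L=lambda px,z: ((plane(c,px,z)[:,:2]-o)@R).round(4).tolist()
zt=s["ee_pos"][2]-.1199+.075
print("mould far",L([(250,183),(388,186)],zt),"near-ish seam far",L([(317,183)],zt))
print("mould near edge",L([(256,437),(374,439)],zt))
print("jaws far end",L([(226,148),(269,147),(368,148),(413,147)],.055))
print("jaw inner edges lower",L([(408,250)],.055))
print("base far", L([(211,125),(587,127)],.015))
print("post",L([(585,287)],.105))
t=r.calibration("top"); im=r.get_image("top"); cv2.imwrite("pics/t2.png",cv2.resize(im[195:315,315:490],None,fx=4,fy=4,interpolation=cv2.INTER_CUBIC))
to(.5179,-.0153,.133,.0971)
```

```text
[ 0.51660127 -0.015375    0.18738775] [-4.02574209e-04  9.98825963e-01  4.83859673e-02 -2.30909965e-03]
mould far [[0.0533, 0.0539], [0.0525, 0.0164]] near-ish seam far [[0.0533, 0.0357]]
mould near edge [[-0.0317, 0.0561], [-0.0325, 0.0164]]
jaws far end [[0.0569, 0.0783], [0.0573, 0.058], [0.0568, 0.0115], [0.0574, -0.0097]]
jaw inner edges lower [[0.0067, -0.0103]]
base far [[0.067, 0.0944], [0.0685, -0.1208]]
post [[0.0067, -0.0728]]
shift [ 0.0005 -0.0001  0.0562] turn [-0.0003  0.001  -0.0002] at [ 0.5175 -0.0154  0.1892] t 7.75 grip 0.4575723245996225 64.395192861557 F [ 0.8  0.5 -7.2] j6 1.37
```

Run:
```python
from h import *
r.get_image("top"); r.get_image("top")
c=r.calibration("wrist"); s=r.sense(); im=r.get_image("wrist"); cv2.imwrite("pics/w3.png",im)
g=cv2.GaussianBlur(cv2.cvtColor(im,cv2.COLOR_BGR2GRAY),(3,3),0).astype(int)
print(s["ee_pos"].round(4))
for col in (248,390): print(col,g[125:165,col].tolist())
for col in (265,290,335,370): print(col,g[150:200,col].tolist())
for row in (210,): print(row,g[row,230:410].tolist())
to(.5179,-.0153,.133,.0971)
```

```text
[ 0.5181 -0.0155  0.1905]
248 [55, 55, 55, 54, 54, 69, 113, 166, 205, 226, 233, 234, 234, 234, 234, 234, 234, 234, 234, 234, 236, 235, 204, 140, 99, 92, 93, 91, 98, 136, 196, 237, 251, 254, 254, 254, 254, 254, 254, 254]
390 [55, 55, 55, 52, 49, 73, 129, 176, 196, 215, 242, 255, 254, 253, 254, 252, 245, 240, 226, 195, 174, 168, 168, 170, 152, 113, 92, 92, 98, 114, 133, 148, 156, 162, 164, 164, 164, 164, 164, 164]
265 [93, 94, 93, 100, 131, 181, 220, 239, 247, 249, 249, 250, 251, 248, 229, 186, 136, 109, 105, 107, 109, 110, 110, 109, 109, 110, 111, 111, 109, 107, 123, 173, 225, 248, 252, 254, 255, 255, 255, 255, 255, 255, 255, 255, 255, 255, 255, 255, 255, 255]
290 [252, 253, 252, 212, 135, 92, 91, 98, 106, 110, 111, 111, 111, 111, 110, 109, 109, 108, 109, 109, 108, 108, 108, 110, 111, 110, 109, 109, 109, 109, 119, 161, 215, 243, 250, 253, 255, 255, 255, 255, 255, 255, 255, 255, 255, 255, 255, 255, 255, 255]
335 [119, 112, 106, 93, 81, 77, 77, 80, 92, 105, 111, 112, 112, 112, 111, 111, 111, 110, 110, 109, 109, 109, 109, 108, 108, 108, 109, 110, 111, 111, 109, 114, 131, 151, 163, 170, 1
[... 689 characters left out ...]
 189, 189, 188, 187, 186, 186, 186, 186, 186, 187, 184, 166, 122, 78, 63, 79, 122, 168, 187, 187, 185, 184, 184, 183, 183, 183, 183, 184, 184, 184, 184, 183, 183, 183, 181, 180, 181, 181, 183, 183, 184, 185, 186, 187, 186, 185, 185, 186, 185, 184, 183, 183, 183, 183, 184, 185, 186, 187, 188, 189, 189, 189, 190, 190, 191, 191, 191, 190, 190, 189, 189, 188, 187, 186, 186, 186, 186, 185, 185, 185, 184, 181, 174, 167, 159, 151, 155, 161, 162, 161, 161, 161, 161, 161, 162, 163, 164, 165, 167, 167, 165, 157, 143, 126, 115, 113, 113]
shift [-0.0003 -0.0003  0.0575] turn [ 0.0004 -0.0024 -0.0003] at [ 0.518  -0.0155  0.1905] t 7.9 grip 0.45322948273309016 64.43019032478333 F [-0.   0.9 -7.9] j6 1.37
```

Run:
```python
from h import *
c=r.calibration("wrist"); s=r.sense()
th=.0971; R=np.array([[np.cos(th),-np.sin(th)],[np.sin(th),np.cos(th)]]); o=[.5215,-.0521]
L=lambda px,z: ((plane(c,px,z)[:,:2]-o)@R).round(4).tolist()
zt=s["ee_pos"][2]-.1199+.075
print("mould far",L([(265,181),(290,181.2),(370,182.2)],zt),"y edges/seam",L([(247,210),(317,210),(386.5,210)],zt))
print("jaw far",L([(248,154.5),(390,154.3)],.055), "base far",L([(248,131.3),(390,131)],.015))
t=r.calibration("top"); im=cv2.imread("pics/t2.png")
m=((cv2.cvtColor(im,cv2.COLOR_BGR2GRAY))); print(m.shape)
to(.5179,-.0153,.133,.0971)
```

```text
mould far [[0.0555, 0.0495], [0.0555, 0.0427], [0.0552, 0.0209]] y edges/seam [[0.0475, 0.0548], [0.0475, 0.0353], [0.0475, 0.016]]
jaw far [[0.0559, 0.068], [0.056, -0.0001]] base far [[0.0659, 0.0738], [0.0661, -0.0065]]
(480, 700)
shift [-0.0003 -0.0003  0.0575] turn [ 0.0004 -0.0024 -0.0003] at [ 0.518  -0.0155  0.1905] t 7.9 grip 0.45322948273309016 64.43019032478333 F [-0.   0.9 -7.9] j6 1.37
```

View pics/t2.png

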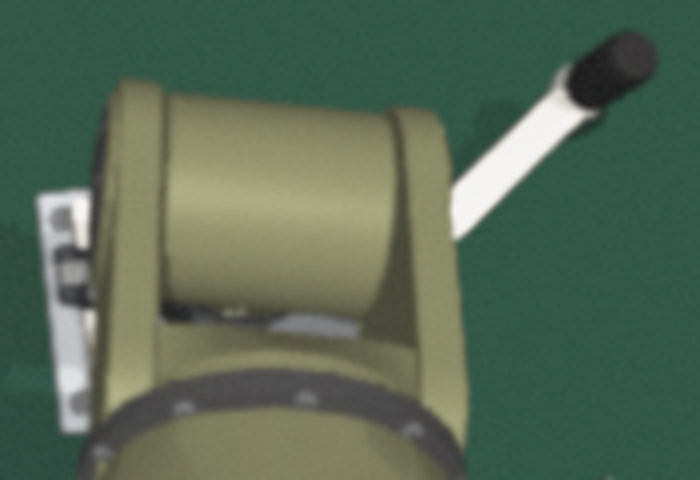

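In the wrist view's clamp axes the mould's far end is at 55.5 mm and the jaw's at 55.9 mm. In y the mould is centred in the gap. The top crop is blocked by the arm, with the knob at the same place. Lowering now.

Request:
move_arm(plan=[0,0,0.005,0,0,0,0,0,0.006,0,0,0,0,0,0.006,0,0,0,0,0,0.006,0,0,0,0,0,0.004,0,0,0])

```text
clock: 8.4
ee_pos: [0.5173, -0.0155, 0.1611]
tcp_rot: [-0.0, 0.999, 0.048, -0.0]
wrist_force: [0.1, 0.6, -8.4]
width: 0.459
grasp_force: 64.6
```

Request:
move_arm(plan=[0,0,0.005,0,0,0,0,0,0.005,0,0,0,0,0,0.005,0,0,0,0,0,0.005,0,0,0,0,0,0.003,0,0,0])

```text
clock: 8.9
ee_pos: [0.5174, -0.0155, 0.1383]
tcp_rot: [-0.0, 0.999, 0.048, -0.0]
wrist_force: [0.4, -0.4, -8.7]
width: 0.457
grasp_force: 64.6
```

Request:
move_arm(plan=[0,0,0.001,0,0,0,0,0,0.001,0,0,0,0,0,0,0,0,0,0,0,0,0,0,0,0,0,0,0,0,0])

```text
clock: 9.4
ee_pos: [0.5175, -0.0155, 0.1371]
tcp_rot: [0.0, 0.999, 0.048, 0.0]
wrist_force: [-0.3, -1.2, -8.3]
width: 0.456
grasp_force: 64.6
```

Request:
move_arm(plan=[0,0,0.0005,0,0,0,0,0,0.0005,0,0,0,0,0,0.0005,0,0,0,0,0,0,0,0,0,0,0,0,0,0,0])

```text
clock: 9.9
ee_pos: [0.5175, -0.0155, 0.1354]
tcp_rot: [-0.0, 0.999, 0.048, -0.0]
wrist_force: [-0.3, -0.1, -8.9]
width: 0.453
grasp_force: 64.6
```

Request:
move_arm(plan=[0,0,0.0005,0,0,0,0,0,0.0005,0,0,0,0,0,0,0,0,0,0,0,0,0,0,0,0,0,0,0,0,0])

```text
clock: 10.4
ee_pos: [0.5175, -0.0155, 0.1348]
tcp_rot: [0.0, 0.999, 0.048, 0.0]
wrist_force: [-5.2, 0.2, 3.0]
width: 0.455
grasp_force: 65.7
```

Contact with the bed (z force went from -8.9 to +3 N). Releasing and rising.

Request:
move_arm(plan=[0,0,0,0,0,0,0,0,0,0,0,0,0,0,0,0,0,0,0,0,0,0,0,0,0,0,0,0,0,0], gripper=0.07)

```text
clock: 10.9
ee_pos: [0.5176, -0.0155, 0.1344]
tcp_rot: [0.0, 0.999, 0.048, 0.0]
wrist_force: [-0.0, 0.4, -0.1]
width: 0.815
grasp_force: 0.0
```

Request:
move_arm(plan=[0,0,-0.01,0,0,0,0,0,-0.03,0,0,0,0,0,-0.04,0,0,0,0,0,-0.04,0,0,0,0,0,-0.04,0,0,0])

```text
clock: 11.4
ee_pos: [0.5171, -0.0155, 0.2969]
tcp_rot: [0.0, 0.999, 0.048, 0.0]
wrist_force: [0.2, -0.1, 0.5]
width: 0.822
grasp_force: 0.0
```

Request:
move_arm(plan=[0,0.03,0,0,0,-0.14,0,0.03,0,0,0,-0.14,0,0.03,0,0,0,-0.14,0,0.03,0,0,0,-0.14,0,0.03,0,0,0,-0.14])

```text
clock: 11.9
ee_pos: [0.5718, -0.1536, 0.2954]
tcp_rot: [0.0, 0.921, 0.39, 0.0]
wrist_force: [-0.3, 0.3, 0.6]
width: 0.824
grasp_force: 0.0
```

Request:
move_arm(plan=[0,0,0,0,0,-0.14,0,0,0,0,0,-0.14,0,0,0,0,0,-0.14,0,0,0,0,0,-0.14,0,0,0,0,0,-0.14])

```text
clock: 12.4
ee_pos: [0.5715, -0.1522, 0.2952]
tcp_rot: [0.0, 0.731, 0.683, 0.0]
wrist_force: [0.0, 1.3, 0.1]
width: 0.817
grasp_force: 0.0
```

Request:
move_arm(plan=[0,0,0,0,0,-0.14,0,0,0,0,0,-0.14,0,0,0,0,0,-0.14,0,0,0,0,0,-0.14,0,0,0,0,0,-0.14])

```text
clock: 12.9
ee_pos: [0.5715, -0.1522, 0.2952]
tcp_rot: [0.0, 0.452, 0.892, 0.0]
wrist_force: [-1.0, 0.4, 0.9]
width: 0.817
grasp_force: 0.0
```

Run:
```python
from h import *
im=r.get_image("top"); cv2.imwrite("pics/t3.png",im)
to(.6183,-.2250,.300,2.316)
a=im[195:315,315:490]; cv2.imwrite("pics/t3c.png",cv2.resize(a,None,fx=4,fy=4,interpolation=cv2.INTER_CUBIC))
```

```text
shift [-0.0863 -0.006  -0.0048] turn [ 0.0003  0.0005 -0.1046] at [ 0.5715 -0.1522  0.2952] t 12.95 grip 0.8234030880654506 0.0 F [-0.5  0.  -0.9] j6 -0.96
```

View pics/t3c.png

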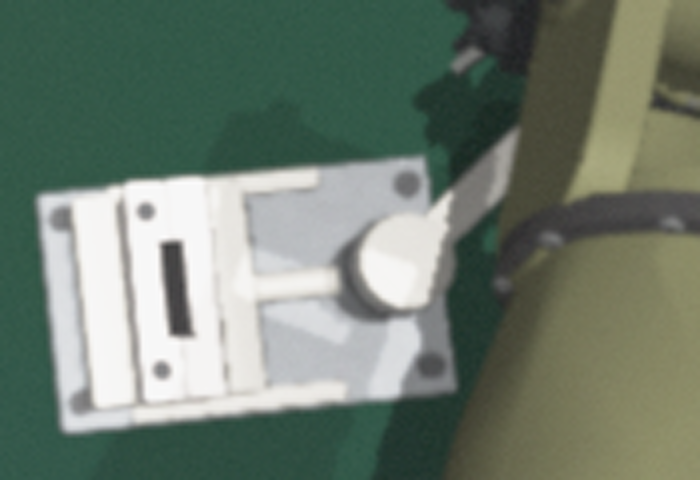

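Top crop: the mould sits between the jaws with the mouth up, its ends at crop rows 181 and about 400, lined up with the back jaw at 196 and 406 once the height difference is allowed for. I'll check those numbers while moving over the knob.

Request:
move_arm(plan=[-0.028,-0.002,0,0,0,0,-0.029,-0.002,0,0,0,0,-0.029,-0.002,0,0,0,0,0,0,0,0,0,-0.105,0,0,0,0,0,0], gripper=0.0854)

```text
clock: 13.45
ee_pos: [0.6171, -0.2259, 0.2944]
tcp_rot: [-0.0, 0.408, 0.913, 0.0]
wrist_force: [-0.4, 0.1, -0.2]
width: 0.999
grasp_force: 0.0
```

Run:
```python
from h import *
c=r.calibration("top")
th=.0971; R=np.array([[np.cos(th),-np.sin(th)],[np.sin(th),np.cos(th)]]); o=[.5215,-.0521]
L=lambda px,z: ((plane(c,np.array(px)/4+[314.6,194.6],z)[:,:2]-o)@R).round(4).tolist()
print("mould",L([(124,184),(206,178),(226,395),(143,403)],.09))
print("jaw",L([(72,198),(118,194),(135,404),(93,408)],.055))
im=r.get_image("wrist"); w=r.calibration("wrist"); cv2.imwrite("pics/w4.png",im)
print("knob proj",proj(w,[[.6183,-.225,.168]]))
to(.6183,-.2250,.192,2.316)
```

```text
mould [[0.0543, 0.0574], [0.0533, 0.0158], [-0.0562, 0.0186], [-0.0559, 0.0602]]
jaw [[0.0552, 0.0817], [0.0549, 0.0575], [-0.0547, 0.0608], [-0.0546, 0.0826]]
knob proj [[319.04774239 270.8444037 ]]
shift [-0.0005  0.0013  0.1026] turn [ 0.     -0.0001 -0.0181] at [ 0.617  -0.2254  0.2946] t 13.5 grip 0.998338670257276 0.0 F [-0.2  0.8  0.3] j6 -1.13
```

View pics/w4.png

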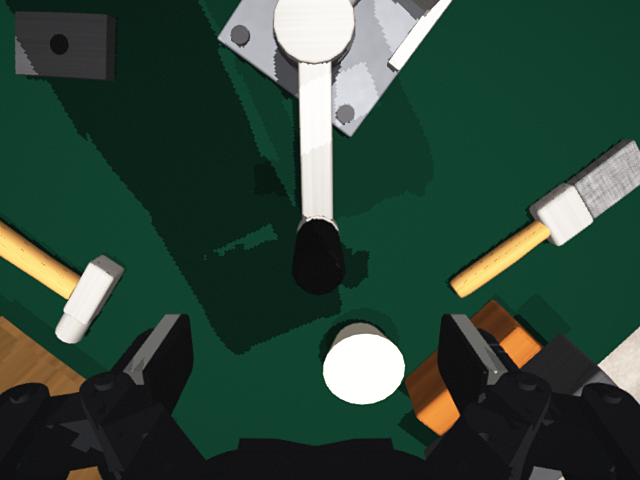

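Wrist view: the knob's top is at (318,270), against a predicted (319,271), and the lever points straight at the tool. The mould's ends are within about 1 mm of the back jaw's ends. I'll descend around the knob and narrow the fingers to a loose cage.

Request:
move_arm(plan=[0,0.001,0.02,0,0,0,0,0,0.025,0,0,0,0,0,0.025,0,0,0,0,0,0.02,0,0,0,0,0,0.012,0,0,0])

```text
clock: 14.0
ee_pos: [0.6175, -0.2241, 0.1913]
tcp_rot: [-0.001, 0.409, 0.913, 0.0]
wrist_force: [0.3, -0.4, -0.1]
width: 1.001
grasp_force: 0.0
```

Request:
move_arm(plan=[0,0,0,0,0,0,0,0,0,0,0,0,0,0,0,0,0,0,0,0,0,0,0,0,0,0,0,0,0,0], gripper=0.044)

```text
clock: 14.5
ee_pos: [0.618, -0.2249, 0.193]
tcp_rot: [0.0, 0.408, 0.913, -0.0]
wrist_force: [-0.0, -0.2, 0.6]
width: 0.518
grasp_force: 0.0
```

```bash
cat > k.py <<'E'
from h import *
# lever state estimate: tool pose in pivot polar coordinates, force along clockwise tangent
th=.0971; R=np.array([[np.cos(th),-np.sin(th)],[np.sin(th),np.cos(th)]]); pv=np.array([.5215,-.0521])+R@[0,-.0775]
F=[];s=r.sense(); d=s["ee_pos"][:2]-pv; a=np.arctan2(d[1],d[0]); t=np.array([np.sin(a),-np.cos(a)])
phi=2*np.arctan2(s["tcp_rot"][2],s["tcp_rot"][1])
print("r",np.linalg.norm(d).round(4),"cw angle",(th-a).round(3),"tool x err",np.angle(np.exp(1j*(phi-np.pi-a))).round(3),"Ftan",(s["wrist_force"][:2]@t).round(2),"Frad",(s["wrist_force"][:2]@d/np.linalg.norm(d)).round(2),"z",s["ee_pos"][2].round(4),"t",s["clock"].round(2),"w",(s["width"]*85.4).round(1),s["grasp_force"])
E
python3 k.py
```

```text
Traceback (most recent call last):
  File "k.py", line 6, in <module>
    print("r",np.linalg.norm(d).round(4),"cw angle",(th-a).round(3),"tool x err",np.angle(np.exp(1j*(phi-np.pi-a))).round(3),"Ftan",(s["wrist_force"][:2]@t).round(2),"Frad",(s["wrist_force"][:2]@d/np.linalg.norm(d)).round(2),"z",s["ee_pos"][2].round(4),"t",s["clock"].round(2),"w",(s["width"]*85.4).round(1),s["grasp_force"])
                                                                                                                                                                                                                                                                 ^^^^^^^^^^^^^^^^
AttributeError: 'float' object has no attribute 'round'
```

Request:
move_arm(plan=[0,-0.008,0,0,0,0,0.0003,-0.008,0,0,0,0.06,0.0003,-0.008,0,0,0,0.06,0.0003,-0.008,0,0,0,0.06,0.0003,-0.008,0,0,0,0.06])

```text
clock: 15.0
ee_pos: [0.5852, -0.2486, 0.1926]
tcp_rot: [0.0, 0.515, 0.857, 0.0]
wrist_force: [2.7, 0.3, -0.7]
width: 0.517
grasp_force: 1.5
```

```bash
sed -i 's/(s\["width"\]\*85.4).round(1)/round(s["width"]*85.4,1)/; s/s\["clock"\].round(2)/round(float(s["clock"]),2)/' k.py; python3 k.py
```

```text
r 0.132 cw angle 1.228 tool x err 0.048 Ftan -2.6 Frad 0.89 z 0.1926 t 15.0 w 44.1 1.4716178644448519
```

Contact at 2.6 N, which fits the easy-turning range. Continuing the arc.

Request:
move_arm(plan=[0.0005,-0.008,0,0,0,0.065,0.0005,-0.008,0,0,0,0.065,0.0005,-0.008,0,0,0,0.065,0.0005,-0.008,0,0,0,0.065,0.0005,-0.008,0,0,0,0.065])

```text
clock: 15.5
ee_pos: [0.5471, -0.2604, 0.1927]
tcp_rot: [0.001, 0.647, 0.762, 0.0]
wrist_force: [4.1, 0.2, 0.4]
width: 0.515
grasp_force: 1.5
```

```bash
python3 k.py
```

```text
r 0.1324 cw angle 1.531 tool x err 0.026 Ftan -4.07 Frad 0.37 z 0.1927 t 15.5 w 44.0 1.5373920556157827
```

Request:
move_arm(plan=[0.0002,-0.003,0,0,0,0.023,0.0002,-0.003,0,0,0,0.023,0.0002,-0.003,0,0,0,0.023,0.0002,-0.003,0,0,0,0.023,0,0,0,0,0,0])

```text
clock: 16.0
ee_pos: [0.5352, -0.2608, 0.1924]
tcp_rot: [-0.0, 0.681, 0.733, -0.0]
wrist_force: [1.9, -0.7, -0.4]
width: 0.517
grasp_force: 0.6
```

```bash
python3 k.py
```

```text
r 0.1317 cw angle 1.621 tool x err 0.026 Ftan -1.9 Frad 0.81 z 0.1924 t 16.0 w 44.1 0.6281667156144977
```

Request:
move_arm(plan=[0.0002,-0.003,0,0,0,0.023,0.0002,-0.003,0,0,0,0.023,0.0002,-0.003,0,0,0,0.023,0,0,0,0,0,0,0,0,0,0,0,0])

```text
clock: 16.5
ee_pos: [0.5263, -0.2607, 0.1923]
tcp_rot: [-0.0, 0.705, 0.709, -0.0]
wrist_force: [0.4, -0.0, 1.1]
width: 0.517
grasp_force: 0.3
```

```bash
python3 k.py
```

```text
r 0.1315 cw angle 1.689 tool x err 0.026 Ftan -0.42 Frad 0.0 z 0.1923 t 16.5 w 44.2 0.3298911522142589
```

Request:
move_arm(plan=[0.0001,-0.002,0,0,0,0.015,0.0001,-0.002,0,0,0,0.015,0.0001,-0.002,0,0,0,0.015,0.0001,-0.002,0,0,0,0.015,0.0001,-0.002,0,0,0,0.015])

```text
clock: 17.0
ee_pos: [0.5163, -0.2599, 0.1924]
tcp_rot: [0.0, 0.732, 0.681, 0.0]
wrist_force: [2.9, -0.1, 0.1]
width: 0.513
grasp_force: 1.3
```

```bash
python3 k.py
```

```text
r 0.1313 cw angle 1.765 tool x err 0.026 Ftan -2.87 Frad -0.21 z 0.1924 t 17.0 w 43.8 1.3171261176466942
```

Request:
move_arm(plan=[0.0001,-0.002,0,0,0,0.015,0.0001,-0.002,0,0,0,0.015,0.0001,-0.002,0,0,0,0.015,0.0001,-0.002,0,0,0,0.015,0.0001,-0.002,0,0,0,0.015])

```text
clock: 17.5
ee_pos: [0.5064, -0.2584, 0.1924]
tcp_rot: [0.0, 0.757, 0.654, -0.0]
wrist_force: [2.8, -0.1, 0.2]
width: 0.516
grasp_force: 1.3
```

```bash
python3 k.py
```

```text
r 0.1311 cw angle 1.841 tool x err 0.027 Ftan -2.83 Frad -0.37 z 0.1924 t 17.5 w 44.1 1.3261805847287178
```

Request:
move_arm(plan=[0.0001,-0.002,0,0,0,0.015,0.0001,-0.002,0,0,0,0.015,0.0001,-0.002,0,0,0,0.015,0.0001,-0.002,0,0,0,0.015,0.0001,-0.002,0,0,0,0.015])

```text
clock: 18.0
ee_pos: [0.4966, -0.2562, 0.1924]
tcp_rot: [0.0, 0.781, 0.625, 0.0]
wrist_force: [2.0, -0.7, -0.2]
width: 0.516
grasp_force: 1.3
```

Request:
move_arm(plan=[0.0001,-0.002,0,0,0,0.015,0.0001,-0.002,0,0,0,0.015,0.0001,-0.002,0,0,0,0.015,0.0001,-0.002,0,0,0,0.015,0.0001,-0.002,0,0,0,0.015])

```text
clock: 18.5
ee_pos: [0.4875, -0.2533, 0.1927]
tcp_rot: [0.001, 0.804, 0.595, 0.0]
wrist_force: [5.6, -2.0, 0.5]
width: 0.519
grasp_force: 3.2
```

The force rose to about 6 N, so the jaw has bitten. Smaller steps from here.

Request:
move_arm(plan=[0,-0.001,0,0,0,0.0075,0,-0.001,0,0,0,0.0075,0,-0.001,0,0,0,0.0075,0,0,0,0,0,0,0,0,0,0,0,0])

```text
clock: 19.0
ee_pos: [0.4846, -0.2525, 0.1927]
tcp_rot: [0.001, 0.81, 0.586, 0.0]
wrist_force: [5.4, -0.7, 0.3]
width: 0.516
grasp_force: 2.9
```

```bash
python3 k.py
```

```text
r 0.131 cw angle 2.014 tool x err 0.028 Ftan -5.37 Frad -1.16 z 0.1927 t 19.0 w 44.1 2.885204181075096
```

Request:
move_arm(plan=[0,0,0,0,0,0,0,0,0,0,0,0,0,-0.001,0,0,0,0.0075,0,-0.001,0,0,0,0.0075,0,-0.001,0,0,0,0.0075])

```text
clock: 19.5
ee_pos: [0.4817, -0.2515, 0.1927]
tcp_rot: [0.001, 0.817, 0.577, 0.0]
wrist_force: [5.1, -2.6, 1.0]
width: 0.512
grasp_force: 2.8
```

```bash
python3 k.py
```

```text
r 0.1311 cw angle 2.037 tool x err 0.028 Ftan -5.7 Frad 0.61 z 0.1927 t 19.5 w 43.7 2.8005299158394337
```

Request:
move_arm(plan=[0,0,0,0,0,0,0,0,0,0,0,0,0,-0.001,0,0,0,0.0075,0,-0.001,0,0,0,0.0075,0,-0.001,0,0,0,0.0075])

```text
clock: 20.0
ee_pos: [0.4789, -0.2505, 0.1926]
tcp_rot: [0.001, 0.823, 0.568, 0.0]
wrist_force: [4.3, -1.7, 0.2]
width: 0.516
grasp_force: 2.6
```

```bash
python3 k.py
```

```text
r 0.1312 cw angle 2.06 tool x err 0.029 Ftan -4.6 Frad -0.11 z 0.1926 t 20.0 w 44.1 2.6122772321105003
```

The force dropped steadily from about 6.6 to 4.6 N while advancing, so the clutch has clicked (about 0.12–0.15 rad). Stopping there, backing off until the knob is centred in the cage, opening and rising.

Request:
move_arm(plan=[0,0.005,0,0,0,-0.035,0,0.005,0,0,0,-0.035,0,0.005,0,0,0,-0.035,0,0.005,0,0,0,-0.035,0,0.004,0,0,0,-0.03])

```text
clock: 20.5
ee_pos: [0.5015, -0.2573, 0.1921]
tcp_rot: [-0.001, 0.771, 0.636, -0.0]
wrist_force: [-0.8, -0.1, 0.7]
width: 0.518
grasp_force: 0.0
```

```bash
python3 k.py
python3 - <<'E'
from h import *
im=r.get_image("wrist"); cv2.imwrite("pics/w5.png",im)
E
```

```text
r 0.1309 cw angle 1.88 tool x err 0.02 Ftan 0.79 Frad 0.26 z 0.1921 t 20.5 w 44.2 0.0
```

View pics/w5.png

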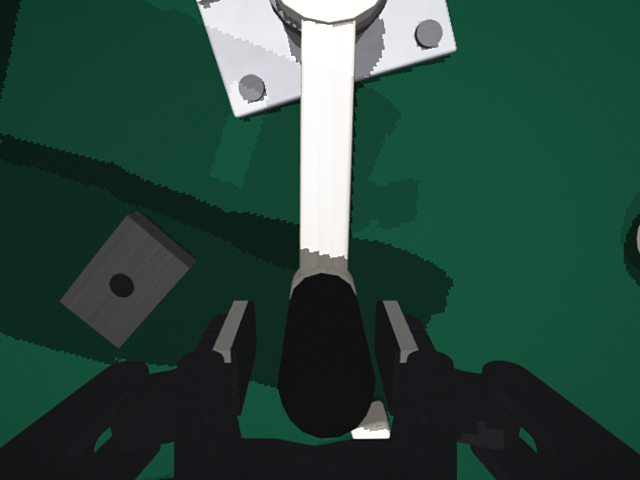

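Wrist view: the knob is centred at about (327,390), clear of both fingers at x = 245 and 385. The lever sprang back by about 0.13 rad. Opening, rising, and checking the mould numerically.

Request:
move_arm(plan=[0,0,0,0,0,0,0,0,0,0,0,0,0,0,0,0,0,0,0,0,0,0,0,0,0,0,0,0,0,0], gripper=0.0854)

```text
clock: 21.05
ee_pos: [0.5016, -0.2573, 0.1924]
tcp_rot: [0.0, 0.772, 0.636, 0.0]
wrist_force: [0.1, 0.7, 0.3]
width: 1.003
grasp_force: 0.0
```

Request:
move_arm(plan=[0,0,-0.01,0,0,0,0,0,-0.025,0,0,0,0,0,-0.03,0,0,0,0,0,-0.03,0,0,0,0,0,-0.015,0,0,0])

```text
clock: 21.55
ee_pos: [0.5019, -0.2575, 0.306]
tcp_rot: [0.002, 0.772, 0.636, 0.001]
wrist_force: [0.2, -1.2, -0.2]
width: 1.003
grasp_force: 0.0
```

Run:
```python
from h import *
im=r.get_image("top"); c=r.calibration("top"); cv2.imwrite("pics/t5.png",im)
th=.0971; R=np.array([[np.cos(th),-np.sin(th)],[np.sin(th),np.cos(th)]]); o=np.array([.5215,-.0521])
g=cv2.cvtColor(im,cv2.COLOR_BGR2GRAY)
# brightness profiles in clamp axes at mould-top height: across y (x=+-.03) and along x on the mould top
def prof(A,B,z,n=45):
    P=np.linspace(A,B,n); X=np.c_[P@R.T+o,np.full(n,z)]; p=proj(c,X)
    return P.round(3),cv2.remap(g,p[:,0].astype(np.float32)[None],p[:,1].astype(np.float32)[None],cv2.INTER_LINEAR)[0]
P,v=prof([.045,-.02],[.045,.09],.09,56); print("y",list(zip((P[:,1]*1000).astype(int).tolist(),v.tolist())))
for y in (.032,.05):
    for s in (1,-1):
        P,v=prof([s*.045,y],[s*.065,y],.09,21); print("x end y",y,list(zip((P[:,0]*1000).round().astype(int).tolist(),v.tolist())))
for s in (1,-1):
    P,v=prof([s*.045,.071],[s*.065,.071],.055,21); print("jaw end",list(zip((P[:,0]*1000).round().astype(int).tolist(),v.tolist())))
# dark mouth
m=((g<90)*255).astype(np.uint8); 
for q in cv2.findContours(m[235:300,340:375],cv2.RETR_EXTERNAL,cv2.CHAIN_APPROX_NONE,offset=(340,235))[0]:
    if cv2.contourArea(q)>20: b=cv2.minAreaRect(q); w=plane(c,cv2.boxPoints(b),.09)[:,:2]; print("mouth local",((w.mean(0)-o)@R).round(4),b)
```

```text
y [(-20, 229), (-18, 231), (-16, 233), (-14, 234), (-12, 235), (-10, 235), (-8, 235), (-6, 233), (-4, 233), (-2, 232), (0, 228), (2, 224), (4, 229), (6, 237), (8, 242), (10, 242), (12, 242), (14, 242), (16, 239), (18, 233), (20, 234), (22, 243), (24, 246), (26, 247), (28, 247), (30, 247), (32, 247), (34, 247), (36, 246), (38, 245), (40, 243), (42, 245), (44, 246), (46, 245), (48, 240), (50, 233), (52, 232), (54, 240), (56, 245), (58, 242), (60, 220), (62, 180), (64, 197), (66, 228), (68, 240), (70, 243), (72, 243), (74, 243), (76, 244), (78, 245), (80, 244), (82, 241), (84, 215), (86, 164), (88, 145), (90, 144)]
x end y 0.032 [(45, 247), (46, 247), (47, 247), (48, 246), (49, 246), (50, 246), (51, 246), (52, 240), (53, 235), (54, 199), (55, 164), (56, 129), (57, 95), (58, 83), (59, 75), (60, 73), (61, 72), (62, 72), (63, 73), (64, 73), (65, 73)]
x end y 0.032 [(-45, 247), (-46, 247), (-47, 247), (-48, 247), (-49, 247), (-50, 247), (-51, 247), (-52, 247), (-53, 246), (-54, 245), (-55, 236), (-56, 225), (-57, 224), (-58, 224), (-59, 233), (-60, 242), (-61, 243), (-62, 243), (-63, 238), 
[... 517 characters left out ...]
5, 201)]
jaw end [(45, 244), (46, 244), (47, 243), (48, 243), (49, 243), (50, 243), (51, 242), (52, 241), (53, 237), (54, 232), (55, 223), (56, 212), (57, 193), (58, 165), (59, 138), (60, 113), (61, 92), (62, 83), (63, 75), (64, 74), (65, 72)]
jaw end [(-45, 245), (-46, 245), (-47, 245), (-48, 245), (-49, 245), (-50, 245), (-51, 243), (-52, 241), (-53, 230), (-54, 212), (-55, 201), (-56, 196), (-57, 198), (-58, 208), (-59, 216), (-60, 218), (-61, 218), (-62, 216), (-63, 210), (-64, 195), (-65, 175)]
mouth local [-0.0004  0.039 ] ((357.7615661621094, 266.59234619140625), (21.458009719848633, 4.093146324157715), 82.87498474121094)
mouth local [0.0584 0.0337] ((357.0, 237.5), (5.0, 34.0), 90.0)
```

The mould is centred in x (ends at +55 and -55.5 mm) and lies against the back jaw (centre y ≈ 39–40 mm). The sliding jaw has closed on it and the robot is clear, so I'm handing in.

```bash
python3 -c "
from cell import r
print(r.sign_off())"
```

```text
the job is handed in; nothing more can be done
None
```

The mould is clamped pour mouth up with its ends level with the back jaw to about 1 mm; the lever was swung to the clutch's first click (judged from the push force peaking and falling) and released, nothing else was touched, and the job was handed in at about 22 s.

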